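Burnish the bat face, stow the block and snap its case shut

ROBOT

A 6-joint arm with a two-finger parallel gripper is mounted at the origin on the work surface. World frame = base frame: x ahead of the robot, y to its left, z up, the work surface at z = 0. Lengths are in m, angles in degrees, forces in N, time in s.
With the tool pointing down it reaches from about 0.425 to 0.925 m from the base axis. Payload 12.5 kg.
Tool frame: the origin (TCP) lies between the finger pads; the fingertips stand 22 mm ahead of it and the grasp point (between the pads) lies 3 mm ahead of it; y points along the fingers, x is the direction in which the jaws open and shut, and the axes are right-handed (so a half turn about y gives the same grasp; the last joint's range is limited). The gripper opens to 85 mm and grips with 20 to 120 N. Pads are 22 mm wide; open, the fingers measure 114 mm over their backs; the gripper's body (76 mm by 85 mm) begins 54 mm behind the grasp point. The pads swing forward as they close: fully open they stand 13 mm farther back than shut.
Start: joints at [-72.456, 28.126, 89.318, -0, 62.55, -6.05], TCP at [0.25, -0.573, 0.253] pointing down, gripper open.
Joint ranges: [-177.58, 177.58], [-47.91, 125.51], [2.72, 160], [-65.01, 245.01], [3.68, 167.84], [-153.87, 153.87]. Speed limits (degrees/s): [127.2, 127.2, 159.86, 180, 180, 180].

INTERFACE

Orientations are given as a 3x3 rotation matrix whose columns are the frame's x, y, z axes.
In Python, from rig import sense, camera, get_calibration, close_job gives the robot as it stands.
- The arm moves only by the tool servo_tool, never from a script. Its argument "deltas" is a list of rows, each a list of 7 numbers: the turn, a rotation vector about the tool's x, y, z in degrees, then the shift along the tool's x, y, z in mm, then the closure in counts, from 0 (fully open) to 255 (shut). A call has 1 to 10 rows; each row is the pose to reach, as a shift and turn from the pose measured when the call began, along the tool's axes at that moment; what a row does not reach only later rows make up. A row lasts 1/8 s, in which the tool goes at most 62.5 mm and 10.7 degrees, less where a joint would pass 70% of its speed; a pose out of reach is approached as far as the arm can. A call with a gripper value outside its range is refused whole. The fingers move at their own pace and stop on an object; "force" is the grip in N (left out, the last holds). Time passes only in rows, so rows that repeat a pose let the fingers close. It gives the time, the measured TCP pose, the force and the opening at its end, in the units of the state.
- sense(): the state, without advancing time (a new reading comes with each control period).
- camera(name): name is "scene" or "top"; returns the picture (400x640x3 uint8, red, green, blue); there is no depth.
- get_calibration(name): a dict with "mtx" (3x3 intrinsics, pixels), "D" ([k1, k2, p1, p2, k3] as OpenCV has them; the pictures are not rectified), "position" and "rotation" of the camera in the world. Camera axes: x right, y down, z forward; pixel columns grow to the right and rows downward; lengths in m; the calibration is good to about 2 mm. A picture is of the moment at which its call begins. get_calibration takes no time and is no camera call.
- close_job(): hands the job in, once; it reports no verdict.
The state is a dict: "clock": time; "qpos": joint angles; "joint_vel": joint speeds; "joint_efforts": joint torques, N m; "tool_pos": TCP position; "tool_rot": TCP orientation; "force": force on the tool from outside, world axes, zero at the start; "ft_torque": the same for the moment, N m; "width": finger opening in m.
Only numpy, scipy, OpenCV 4.12 (cv2) and the standard library are available. Lean on these libraries where they do the work, as an engineer would, in place of code of your own. Each camera call takes 0.05 s, during which the arm holds its last target. There are 200 camera calls.

TASK

Take the burnishing block by its grip and, brass sole flat on the willow, rub the bat's face in a stroke down its middle from the edge of the red label to the toe, with steady, moderate pressure all the way. Then lay the block flat in its red-floored pocket in the tool case, swing the lid over without flinging it and press the lid's front edge down until the catch snaps and the lid is fully shut. Leave everything else on the bench and in the case where it is.

Things in the scene. Friction and masses are not known exactly. Their poses are not given: they have to be found in the camera images.
- block: burnishing block, 220 to 370 g: dark wooden base 100 x 50 and 16 thick whose bottom 4 is a brass sole, with a raised grip 88 long (along x), 24 wide (along y) and 34 high on its middle, 50 high in all. It stands on its sole on the bench, in one of several spots. Origin: centre of the sole; x along the grip, z up. Turned end for end it is the same.
- bat_face (a point): point on the bat's flat, level upward face, on its centre line above the middle of the vise jaws, 178 above the bench. z up, y across the blade, x along it towards the handle. Blade 90 wide, 28 thick. The red label covers x = +90 to +210; bare willow from there to the toe end at x = -168; the handle ends at x = +502. The bat is clamped and does not move.
- bat: the bat itself, willow, held face up in the vise (same origin and axes as bat_face)
- vise: bench vise on a plywood base fixed to the bench (220 along x; y -115 to +175). Origin on the bench straight below bat_face, same axes. Along y its jaws reach 91 to both sides (top 160 above the bench, 18 below the face), the anvil reaches y = -128 (top 137), the front and tommy bar y = +223 (up to 125 high).
- case: black tool case with a hinged blue lid, fixed to the bench, outside 160 (x) x 220 (y) x 60 high without the lid, walls 4. Origin: centre of its underside, z up; -x is its front with the spring catch in the middle, +x its hinge side. Inside is grey foam, its top 18 above the bench.
- case_pocket (a point): centre of the floor of the block's pocket in the case's foam, 4 above the bench, axes of the case. The pocket has a red floor, is 112 long (case x), 60 wide (case y) and 14 deep. The case's side wall (60 high) is 56 away in +y, the front wall's inner face 58 away in -x; foam only towards -y and +x.
- lid_hinge (a point): middle of the lid's hinge line, on the case's far rim, 60 above the bench; the line runs along y; axes of the case. The hinge is stiff: the lid stays at any angle and takes about 0.35 N m to swing.
- lid_edge (a point): middle of the lid's free (front) edge, on its outer face. Shut: 160 from the hinge line towards the front, 74 above the bench (14 above the hinge line). Turns with the lid: z is the outward normal of the outer face (up when shut), x from edge to hinge. Lid 14 thick, 220 wide; in the edge's middle a black snap tab, 60 wide, sticks out 13 and reaches 24 under the rim when shut.
- lid (a joint): lid angle in rad: 0 fully shut, 1.57 upright, 1.9 the stop. The bead meets the spring roller of the catch at about 0.07; pressing on down by the front edge takes about 13 N, it snaps over at about 0.03 and the catch then pulls the lid to 0.
- wax_tin: round green wax tin with a bright lid, 84 diameter, 42 high. Bystander, origin centre of its underside.
- tape_roll: roll of cream masking tape lying flat, 90 diameter, 38 high. Bystander, origin centre of its underside.
- glue_bottle: white glue bottle with a red cap, 56 diameter, 150 high. Bystander, origin centre of its underside.
- jar: amber glass jar, 72 diameter, 95 high. Bystander, origin centre of its underside.
- mallet: wooden bat mallet lying on the bench, about 230 long, 60 high; origin between head and handle. Bystander.
- paper_box: white and blue carton of abrasive paper, 85 x 125, 70 high. Bystander, origin centre of its underside.
- offcut: willow offcut, 110 x 30, 26 high. Bystander, origin centre of its underside.
- steel_rod: plain steel rod, 12 diameter, 115 long, lying in its groove in the case's foam; it stays there. Bystander.
There are look-alikes about, which are no part of the job. Leave any purple look-alike of the block alone.

How it is judged:
By the outcome, as a careful person would: the job done as asked, in the order asked, and still so for the second after the job is handed in, with the robot touching nothing.
It also fails if it takes over 72 s, if anything falls off the work surface, if the arm or the gripper's body presses on something with over 40 N, if the wrist force passes 120 N, or if a joint passes its speed limit or range.

## Working session

There is one attempt and no reset: what is moved stays moved. The work goes in short steps, Python scripts to look and compute and a tool call to move; the robot and the scene stay as the last step left them, time stands still between calls to the robot, and variables do not carry over. Pictures are saved under pics/ and viewed, about 8 in all and at most 12, crops included, and the job is handed in when it is done.

Besides the shell and the picture viewer there is one more tool, called after "Request:" in YAML: its name, and indented under it one key for each argument. servo_tool: Moves the arm, as the interface text tells. Its arguments: {"type":"object","properties":{"deltas":{"type":"array"},"force":{"type":"number"}},"required":["deltas"]}

```bash
ls; mkdir -p pics
python3 - <<'E'
from rig import *
import cv2,numpy as np
s=sense();print(s)
for n in("scene","top"):
    im=camera(n);cv2.imwrite(f"pics/{n}0.png",im[:,:,::-1]);np.save(f"pics/{n}0.npy",im)
    c=get_calibration(n);print(n,c)
E
```

```text
pics
{'clock': 0.0, 'qpos': array([-7.24550194e+01,  2.81652756e+01,  8.93511842e+01,  1.58029909e-04,
        6.25495337e+01, -6.05078938e+00]), 'joint_vel': array([-0.05977343,  0.07630797, -0.04830954, -0.01778892, -0.03216886,
        0.0578479 ]), 'joint_efforts': array([-1.79057817e-03, -6.18459535e+01, -2.61593717e+01, -1.65093561e-04,
        4.11841276e-03,  7.20141600e-06]), 'tool_pos': array([ 0.25013015, -0.57253651,  0.25270913]), 'tool_rot': array([[ 4.00280015e-01, -3.44882535e-04,  9.16392815e-01],
       [-9.16392164e-01,  1.09896014e-03,  4.00280144e-01],
       [-1.14512880e-03, -9.99999337e-01,  1.23844127e-04]]), 'force': array([ 1.12238941,  0.56006945, -0.42923954]), 'ft_torque': array([-0.03895101,  0.00175185,  0.00277715]), 'width': 0.0855576070423401}
scene {'mtx': array([[368.27409342,   0.        , 323.76208789],
       [  0.        , 368.27409342, 201.61014192],
       [  0.        ,   0.        ,   1.        ]]), 'D': array([-0.08719561,  0.        ,  0.        ,  0.        ,  0.        ]), 'position': array([ 0.98620444, -0.39165975,  1.08546929]), 'rotation': array([[ 0.63187963,  0.67730888, -0.37680341],
       [ 0.77504466, -0.55581818,  0.30061924],
       [-0.0058221 , -0.48199464, -0.87615482]])}
top {'mtx': array([[386.03795218,   0.        , 321.46325237],
       [  0.        , 386.03795218, 193.05536761],
       [  0.        ,   0.        ,   1.        ]]), 'D': array([-0.0507469,  0.       ,  0.       ,  0.       ,  0.       ]), 'position': array([ 0.46377616, -0.0582891 ,  1.02533167]), 'rotation': array([[-0.01116943, -0.99424311,  0.10656395],
       [-0.99980775,  0.00938683, -0.01721489],
       [ 0.01611549, -0.10673574, -0.99415682]])}
```

View pics/scene0.png

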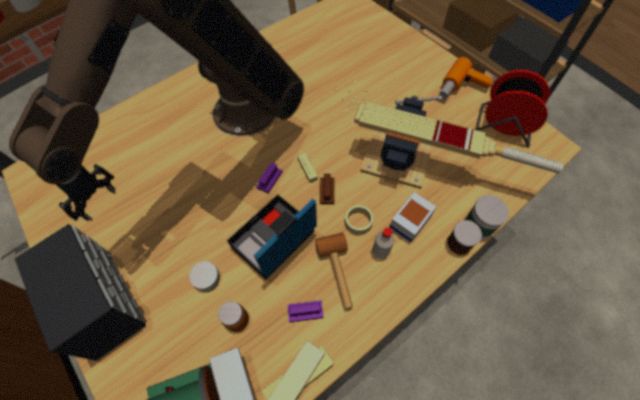

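View pics/top0.png

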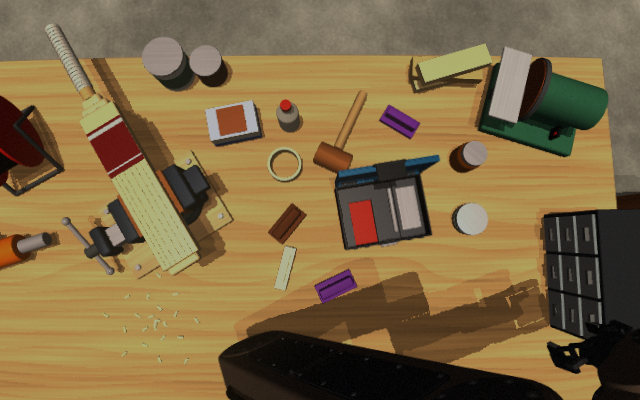

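The top view shows these candidates:
- **Dark brown block:** (287,223). Its wooden base and grip fit the description, so this is the one meant.
- **Purple look-alikes:** (336,286) and (399,121). I'll leave these alone.
- **Other items:** the pale offcut is at (285,268), the case's red pocket at (363,222), the bat's toe at about (180,265), and the label's lower edge at about (125,168).

Next I'll enlarge a crop and measure.

```bash
cat > h.py <<'E'
import numpy as np,cv2
from rig import *
def ray(n,uv):
    c=get_calibration(n);p=cv2.undistortPoints(np.array(uv,float).reshape(-1,1,2),c["mtx"],c["D"]).reshape(-1,2)
    return np.array(c["position"]),np.c_[p,np.ones(len(p))]@np.array(c["rotation"]).T
def onz(n,uv,z):
    o,d=ray(n,uv);return o+d*((z-o[2])/d[:,2])[:,None]
def proj(n,P):
    c=get_calibration(n);R=np.array(c["rotation"]);P=np.array(P,float).reshape(-1,3)
    r=cv2.Rodrigues(R.T)[0];t=-R.T@c["position"]
    return cv2.projectPoints(P,r,t,c["mtx"],c["D"])[0].reshape(-1,2)
def tri(ua,ub):
    A=np.zeros((3,3));b=np.zeros(3)
    for n,u in(("scene",ua),("top",ub)):
        o,d=ray(n,[u]);d=d[0]/np.linalg.norm(d[0]);M=np.eye(3)-np.outer(d,d);A+=M;b+=M@o
    return np.linalg.solve(A,b)
def blobs(im,lo,hi,roi,amin=30):
    x0,y0,x1,y1=roi;h=cv2.cvtColor(im,cv2.COLOR_RGB2HSV)
    m=cv2.inRange(h,lo,hi);k=np.zeros_like(m);k[y0:y1,x0:x1]=m[y0:y1,x0:x1]
    return [c for c in cv2.findContours(k,cv2.RETR_EXTERNAL,cv2.CHAIN_APPROX_NONE)[0] if cv2.contourArea(c)>amin],k
E
python3 - <<'E'
from h import *
T=np.load("pics/top0.npy");S=np.load("pics/scene0.npy")
a=cv2.resize(T[150:300,60:260],None,fx=4,fy=4,interpolation=cv2.INTER_CUBIC)[:600]
b=cv2.resize(T[145:305,255:455],None,fx=4,fy=4,interpolation=cv2.INTER_CUBIC)[:600]
cv2.imwrite("pics/c1.png",b[:,:,::-1])
cv2.imwrite("pics/c2.png",cv2.resize(T[95:285,65:245],None,fx=3.1,fy=3.1,interpolation=cv2.INTER_CUBIC)[:,:,::-1])
cs,_=blobs(T,(0,130,130),(8,255,255),(330,190,400,260))
for c in cs:
    r=cv2.minAreaRect(c);print("pocket",r,onz("top",cv2.boxPoints(r),.004).round(4).tolist(),onz("top",[r[0]],.004))
cs,_=blobs(T,(0,60,20),(14,255,110),(260,195,312,250))
for c in cs:
    r=cv2.minAreaRect(c);print("block",r,onz("top",cv2.boxPoints(r),.016).round(4).tolist(),onz("top",[r[0]],.03))
cs,_=blobs(T,(0,120,40),(8,255,255),(75,90,160,190))
for c in cs:
    r=cv2.minAreaRect(c);print("label",r,onz("top",cv2.boxPoints(r),.178).round(4).tolist())
E
```

```text
pocket ((362.676025390625, 221.9679718017578), (42.21696472167969, 21.913469314575195), 79.69515228271484) [[0.5456, -0.1465, 0.004], [0.5555, -0.2043, 0.004], [0.4453, -0.2216, 0.004], [0.4358, -0.1644, 0.004]] [[ 0.4952618  -0.18420673  0.004     ]]
block ((286.7821350097656, 223.32177734375), (19.067493438720703, 38.20534133911133), 39.289405822753906) [[0.4713, 0.0662, 0.016], [0.5478, 0.003, 0.016], [0.5158, -0.0354, 0.016], [0.4397, 0.0279, 0.016]] [[0.49308195 0.01448645 0.03      ]]
label ((126.02940368652344, 165.88235473632812), (4.973458290100098, 39.616172790527344), 59.03623962402344) [[0.6021, 0.4044, 0.178], [0.6475, 0.329, 0.178], [0.6377, 0.3228, 0.178], [0.5924, 0.3981, 0.178]]
label ((114.6323471069336, 146.2205810546875), (36.357696533203125, 39.959163665771484), 59.036251068115234) [[0.6783, 0.4541, 0.178], [0.7249, 0.3772, 0.178], [0.6521, 0.3306, 0.178], [0.6063, 0.4067, 0.178]]
label ((102.8676528930664, 125.2794189453125), (2.400979995727539, 38.24419021606445), 59.03623962402344) [[0.6943, 0.4605, 0.178], [0.739, 0.3867, 0.178], [0.7341, 0.3836, 0.178], [0.6894, 0.4573, 0.178]]
```

View pics/c1.png

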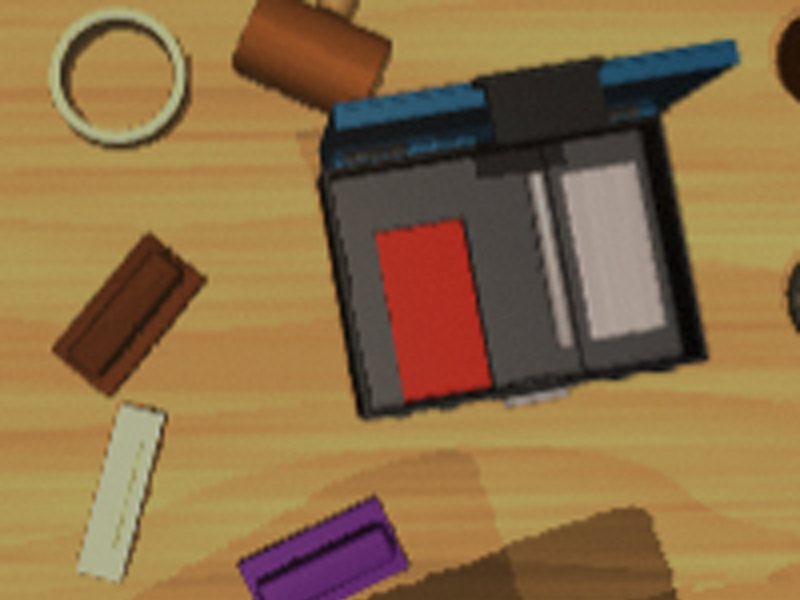

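View pics/c2.png

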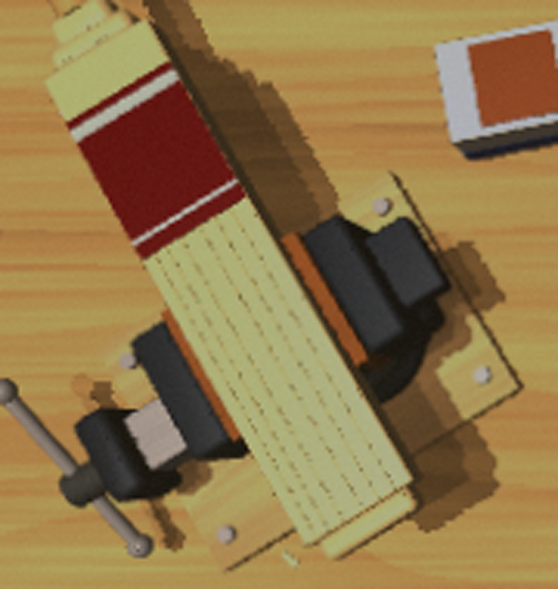

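```bash
cat >> h.py <<'E'
from scipy.spatial.transform import Rotation as Ro
def plan(p,yaw,tilt=None):
    s=sense();R=np.array(s["tool_rot"]);a=np.radians(yaw)
    T=np.array([[np.cos(a),0,-np.sin(a)],[np.sin(a),0,np.cos(a)],[0,-1,0]])
    print("t",round(float(s["clock"]),2),"from",np.round(s["tool_pos"],4),"w",round(float(s["width"]),4),"F",np.round(s["force"],1))
    print(" row",np.round(Ro.from_matrix(R.T@T).as_rotvec(degrees=True),1),np.round(1000*R.T@(np.array(p)-s["tool_pos"]),1))
CY=9.3;a=np.radians(CY);CX=np.array([np.cos(a),np.sin(a)]);CYv=np.array([-CX[1],CX[0]])
CO=np.array([.4953,-.1842])+.018*CX-.05*CYv   # case origin
def case(x,y): return CO+x*CX+y*CYv
BU=np.array([.8497,.5272]);BF=np.array([.5385,.3131])
def bat(x): return BF+x*BU
E
python3 - <<'E'
from h import *
print("case",CO)
C=[[*case(x,y),.06] for x,y in((-.08,.11),(-.08,-.11),(.08,-.11),(.08,.11))]
print("rim pred px",proj("top",C).round(1).tolist())
print("toe pred px",proj("top",[[*(bat(-.168)+s*.045*np.array([-BU[1],BU[0]])),.178] for s in(1,-1)]).round(1).tolist())
e=onz("top",[(439,155.5),(339,170)],.217)[:,:2]
print("lid edge case xy",[((p-CO)@CX,(p-CO)@CYv) for p in e])
print("block in scene px",proj("scene",[.4935,.0152,.05]))
plan([.4935,.0152,.15],50.4)
for x in(.042,-.13):print(x,bat(x))
E
```

```text
case [ 0.52114359 -0.23063392]
rim pred px [[346.3, 250.0], [432.3, 234.5], [419.8, 172.4], [334.9, 187.0]]
toe pred px [[167.4, 278.3], [202.8, 256.0]]
lid edge case xy [(np.float64(0.09128524103578273), np.float64(-0.11157105595247455)), (np.float64(0.09658762499131873), np.float64(0.10637105517575048))]
block in scene px [[326.80204353 183.19971595]]
t 0.1 from [ 0.2501 -0.5726  0.2528] w 0.0851 F [ 0.7 -0.6  0.4]
 row [-1.000e-01 -1.168e+02 -0.000e+00] [-441.1  103.3  458.3]
0.042 [0.5741874 0.3352424]
-0.13 [0.428039 0.244564]
```

Run:
```python
from h import *
px=np.array([(150,258),(245,190),(312,545),(412,485),(325,557),(415,505),(70,124),(170,64)])/3.1+[65,95]
for q,p in zip(px,onz("top",px,.178)): d=p[:2]-BF;print(q.round(1),p.round(4),(d@BU).round(4),(d@np.array([-BU[1],BU[0]])).round(4))
S=np.load("pics/scene0.npy")
cv2.imwrite("pics/c3.png",cv2.resize(S[90:190,340:520],None,fx=4.4,fy=4.4,interpolation=cv2.INTER_CUBIC)[:,:,::-1])
print(proj("scene",[[*bat(x),.178] for x in(-.168,.09,.21)])-[340,90])
```

```text
[113.4 178.2] [0.5923 0.3911 0.178 ] 0.0868 0.0379
[144.  156.3] [0.6412 0.3235 0.178 ] 0.0927 -0.0453
[165.6 270.8] [0.3881 0.267  0.178 ] -0.152 0.0401
[197.9 251.5] [0.4294 0.1973 0.178 ] -0.1538 -0.0409
[169.8 274.7] [0.3798 0.2577 0.178 ] -0.1641 0.0365
[198.9 257.9] [0.4155 0.1949 0.178 ] -0.1669 -0.0356
[ 87.6 135. ] [0.6921 0.4563 0.178 ] 0.206 0.0407
[119.8 115.6] [0.736  0.3838 0.178 ] 0.2051 -0.0441
[[ 17.15616186  18.81274351]
 [ 94.65083285  38.83462364]
 [131.85908349  48.76704971]]
```

View pics/c3.png

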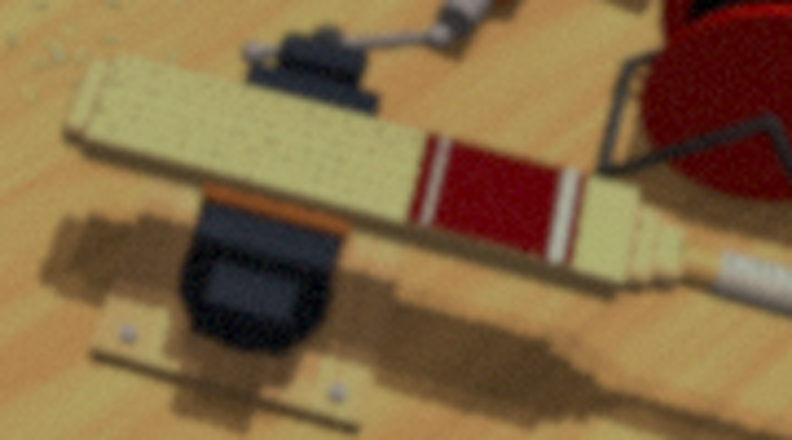

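Request:
servo_tool:
  deltas:
    - [0,-10,0,-30,0,30,80]
    - [0,-20,0,-65,0,70,80]
    - [0,-30,0,-110,10,115,80]
    - [0,-40,0,-155,10,160,80]
    - [0,-50,0,-200,15,205,80]
    - [0,-60,0,-240,20,250,80]
    - [0,-70,0,-280,20,290,80]
    - [0,-80,0,-320,20,330,80]
    - [0,-90,0,-360,20,375,80]
    - [0,-100,0,-400,20,420,80]
  force: 60

```text
clock: 1.35
tool_pos: [0.4754, -0.036, 0.2332]
tool_rot: [[0.83, -0.0, -0.558], [0.558, 0.001, 0.83], [0.0, -1.0, 0.001]]
force: [0.7, -1.6, 0.4]
width: 0.0584
```

The crop agrees with the computed bat pose: the label edge is at +90, and the toe has a narrow stepped end from about -153 to -168. Now I go to the block.

Run:
```python
from h import *
plan([.4935,.0152,.10],50.4)
plan([.4935,.0152,.042],50.4)
```

```text
t 1.35 from [ 0.4754 -0.036   0.2332] w 0.0584 F [ 0.7 -1.6  0.4]
 row [ -0.  -16.5   0. ] [ 43.5 133.3  32.3]
t 1.35 from [ 0.4754 -0.036   0.2332] w 0.0584 F [ 0.7 -1.6  0.4]
 row [ -0.  -16.5   0. ] [ 43.5 191.3  32.2]
```

Request:
servo_tool:
  deltas:
    - [0,-8,0,22,40,16,80]
    - [0,-16.5,0,43.5,85,32,80]
    - [0,-16.5,0,43.5,125,32,80]
    - [0,-16.5,0,43.5,133,32,80]
    - [0,-16.5,0,43.5,133,32,80]
    - [0,-16.5,0,43.5,133,32,80]

```text
clock: 2.1
tool_pos: [0.4942, 0.0146, 0.1017]
tool_rot: [[0.638, 0.002, -0.77], [0.77, 0.001, 0.638], [0.002, -1.0, -0.001]]
force: [0.4, -0.2, 0.2]
width: 0.0587
```

Run:
```python
from h import *
plan([.4935,.0152,.042],50.4)
T=camera("top")
cs,_=blobs(T,(0,60,20),(14,255,110),(260,195,320,255))
for c in cs: r=cv2.minAreaRect(c);print(r)
S=camera("scene");i=np.hstack([cv2.resize(T[180:270,240:340],(400,360)),cv2.resize(S[140:230,280:380],(400,360))]);cv2.imwrite("pics/g1.png",i[:,:,::-1])
```

```text
t 2.1 from [0.4942 0.0146 0.1017] w 0.0587 F [ 0.4 -0.2  0.2]
 row [ 0.1 -0.   0.1] [-0.1 59.7  1. ]
((286.0, 224.5), (59.0, 52.0), 90.0)
```

View pics/g1.png

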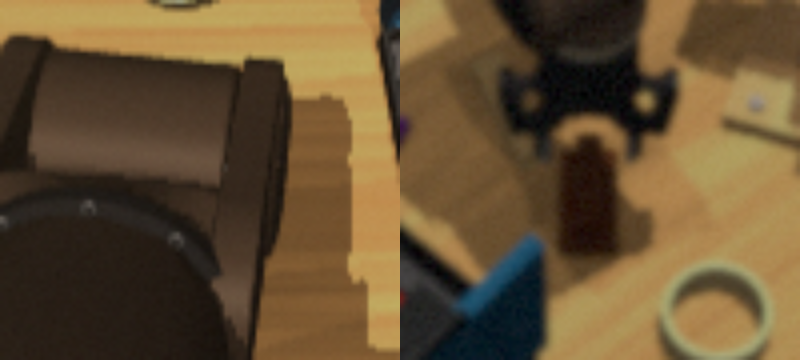

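The arm hides the block in the top view. In the scene view the open fingers straddle the brown block, which is at about (587,195) in the crop, and the jaws line up across it. I'll descend and grip.

Request:
servo_tool:
  deltas:
    - [0,0,0,0,25,1,80]
    - [0,0,0,0,48,1,80]
    - [0,0,0,0,59,1,80]
    - [0,0,0,0,59,1,80]
    - [0,0,0,0,59,1,255]
    - [0,0,0,0,59,1,255]
    - [0,0,0,0,59,1,255]
    - [0,0,0,0,59,1,255]
    - [0,0,0,0,59,1,255]
  force: 90

```text
clock: 3.32
tool_pos: [0.4937, 0.0153, 0.0435]
tool_rot: [[0.637, 0.003, -0.77], [0.77, 0.0, 0.637], [0.002, -1.0, -0.002]]
force: [-2.1, -0.8, 8.8]
width: 0.0229
```

Request:
servo_tool:
  deltas:
    - [0,0,0,0,0,0,255]
    - [0,0,0,0,0,0,255]

```text
clock: 3.58
tool_pos: [0.4937, 0.0153, 0.0436]
tool_rot: [[0.637, 0.003, -0.77], [0.77, 0.0, 0.637], [0.003, -1.0, -0.002]]
force: [-0.3, 0.6, -3.1]
width: 0.0228
```

Request:
servo_tool:
  deltas:
    - [0,0,0,0,-30,0,255]
    - [0,0,0,0,-80,0,255]
    - [0,0,0,0,-140,0,255]
    - [0,0,0,0,-200,0,255]
    - [0,0,0,0,-225,0,255]
    - [0,0,0,0,-225,0,255]
    - [0,0,0,0,-225,0,255]

```text
clock: 4.45
tool_pos: [0.4923, 0.0153, 0.2672]
tool_rot: [[0.638, 0.001, -0.77], [0.77, 0.001, 0.638], [0.001, -1.0, -0.0]]
force: [-0.7, -1.1, -3.8]
width: 0.0226
```

Run:
```python
from h import *
p=bat(.042)+(-.0015)*np.array([-BU[1],BU[0]])
plan([*p,.26],121.6)
```

```text
t 4.45 from [0.4923 0.0153 0.2672] w 0.0226 F [-0.7 -1.1 -3.8]
 row [  0.1 -71.2   0. ] [298.2   7.5 139.5]
```

Request:
servo_tool:
  deltas:
    - [0,-8,0,30,0,14,255]
    - [0,-17,0,65,0,30,255]
    - [0,-26,0,100,0,47,255]
    - [0,-35,0,140,0,65,255]
    - [0,-44,0,180,0,85,255]
    - [0,-53,0,220,0,103,255]
    - [0,-62,0,260,4,122,255]
    - [0,-71,0,298,7,139.5,255]
    - [0,-71.2,0,298,7,139.5,255]
    - [0,-71.2,0,298,7,139.5,255]

```text
clock: 5.7
tool_pos: [0.5744, 0.3334, 0.2583]
tool_rot: [[-0.523, -0.002, -0.852], [0.852, -0.001, -0.523], [0.0, -1.0, 0.002]]
force: [-0.5, -0.3, -3.5]
width: 0.0223
```

Request:
servo_tool:
  deltas:
    - [0,0,0,0,0,0,255]
    - [0,0,0,0,0,0,255]

```text
clock: 5.95
tool_pos: [0.5744, 0.3326, 0.2582]
tool_rot: [[-0.522, -0.002, -0.853], [0.853, -0.001, -0.522], [0.0, -1.0, 0.003]]
force: [0.2, 0.0, -2.9]
width: 0.0228
```

Run:
```python
from h import *
v=np.array([-BU[1],BU[0]])
plan([*(bat(.042)-.0015*v),.26],121.6)
S=camera("scene");T=camera("top")
i=np.hstack([cv2.resize(T[90:290,60:260],(400,400)),cv2.resize(S[80:200,340:500],(533,400))[:,:400]]);cv2.imwrite("pics/b1.png",i[:,:,::-1])
```

```text
t 5.95 from [0.5744 0.3326 0.2582] w 0.0228 F [ 0.2  0.  -2.9]
 row [-0.1 -0.1  0. ] [ 0.8 -1.8 -1.2]
```

View pics/b1.png

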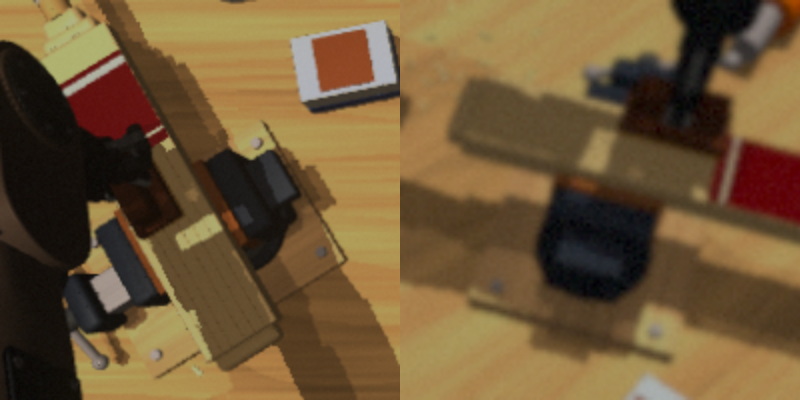

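The block is held flat above the willow, with its rear end at the label edge. I'll come down gently and watch the force.

Request:
servo_tool:
  deltas:
    - [0,0,0,0.8,15,-1.2,255]
    - [0,0,0,0.8,28,-1.2,255]
    - [0,0,0,0.8,33,-1.2,255]
    - [0,0,0,0.8,34,-1.2,255]
    - [0,0,0,0.8,35,-1.2,255]
    - [0,0,0,0.8,35,-1.2,255]
    - [0,0,0,0.8,35,-1.2,255]

```text
clock: 6.92
tool_pos: [0.5751, 0.3342, 0.2238]
tool_rot: [[-0.522, -0.001, -0.853], [0.853, -0.001, -0.522], [0.0, -1.0, 0.001]]
force: [0.6, 0.4, -4.2]
width: 0.0226
```

Request:
servo_tool:
  deltas:
    - [0,0,0,0,1,0,255]
    - [0,0,0,0,1,0,255]

```text
clock: 7.18
tool_pos: [0.5751, 0.3342, 0.2228]
tool_rot: [[-0.522, -0.001, -0.853], [0.853, -0.001, -0.522], [0.0, -1.0, 0.001]]
force: [0.0, -0.3, -3.2]
width: 0.0222
```

Request:
servo_tool:
  deltas:
    - [0,0,0,0,1,0,255]
    - [0,0,0,0,1,0,255]

```text
clock: 7.42
tool_pos: [0.5751, 0.3342, 0.2218]
tool_rot: [[-0.522, -0.001, -0.853], [0.853, -0.001, -0.522], [0.0, -1.0, 0.001]]
force: [1.6, 0.4, -3.0]
width: 0.0227
```

Request:
servo_tool:
  deltas:
    - [0,0,0,0,1,0,255]
    - [0,0,0,0,1,0,255]

```text
clock: 7.68
tool_pos: [0.575, 0.3342, 0.2216]
tool_rot: [[-0.522, -0.001, -0.853], [0.853, -0.0, -0.522], [0.0, -1.0, 0.001]]
force: [-3.6, -2.2, 4.9]
width: 0.0228
```

Request:
servo_tool:
  deltas:
    - [0,0,0,0,1,0,255]
    - [0,0,0,0,1,0,255]

```text
clock: 7.92
tool_pos: [0.575, 0.3342, 0.2215]
tool_rot: [[-0.522, 0.0, -0.853], [0.853, -0.0, -0.522], [-0.0, -1.0, -0.0]]
force: [-4.4, -2.4, 7.2]
width: 0.0226
```

Request:
servo_tool:
  deltas:
    - [0,0,0,0,1.6,0,255]
    - [0,0,0,0,2.2,0,255]
    - [0,0,0,0,2.2,1,255]
    - [0,0,0,0,2.2,4,255]
    - [0,0,0,0,2.2,8,255]

```text
clock: 8.55
tool_pos: [0.5702, 0.3309, 0.2216]
tool_rot: [[-0.522, 0.007, -0.853], [0.853, 0.003, -0.522], [-0.001, -1.0, -0.008]]
force: [5.9, 3.3, 9.4]
width: 0.0226
```

Request:
servo_tool:
  deltas:
    - [0.5,0,0,0,2.6,6,255]
    - [0.5,0,0,0,2.6,12,255]
    - [0.5,0,0,0,2.6,18,255]
    - [0.5,0,0,-0.2,2.6,24,255]
    - [0.5,0,0,-0.2,2.6,30,255]
    - [0.5,0,0,-0.3,2.6,36,255]
    - [0.5,0,0,-0.3,2.6,42,255]
    - [0.5,0,0,-0.3,2.6,48,255]

```text
clock: 9.55
tool_pos: [0.5322, 0.3068, 0.2216]
tool_rot: [[-0.522, 0.009, -0.853], [0.853, 0.003, -0.522], [-0.002, -1.0, -0.009]]
force: [8.9, 4.3, 14.1]
width: 0.0225
```

Request:
servo_tool:
  deltas:
    - [0.5,0,0,0,2.4,6,255]
    - [0.5,0,0,0,2.4,12,255]
    - [0.5,0,0,0,2.4,18,255]
    - [0.5,0,0,-0.1,2.4,24,255]
    - [0.5,0,0,-0.1,2.4,30,255]
    - [0.5,0,0,-0.2,2.4,36,255]
    - [0.5,0,0,-0.2,2.4,42,255]
    - [0.5,0,0,-0.3,2.4,48,255]
    - [0.5,0,0,-0.3,2.4,54,255]
    - [0.5,0,0,-0.3,2.4,60,255]

```text
clock: 10.8
tool_pos: [0.4844, 0.2766, 0.2217]
tool_rot: [[-0.521, 0.012, -0.853], [0.853, 0.004, -0.521], [-0.003, -1.0, -0.012]]
force: [10.1, 5.5, 16.5]
width: 0.0227
```

Request:
servo_tool:
  deltas:
    - [0.8,0,0,0,2.2,6,255]
    - [1.1,0,0,0.1,2.2,12,255]
    - [1.3,0,0,0.2,2.2,18,255]
    - [1.3,0,0,0.3,2.2,24,255]
    - [1.3,0,0,0.4,2.2,30,255]
    - [1.3,0,0,0.5,2.2,36,255]
    - [1.3,0,0,0.5,2.2,42,255]
    - [1.3,0,0,0.5,2.2,48,255]
    - [1.3,0,0,0.5,2.2,54,255]
    - [1.3,0,0,0.5,2.2,60,255]

```text
clock: 12.05
tool_pos: [0.4364, 0.2473, 0.2216]
tool_rot: [[-0.521, 0.003, -0.854], [0.854, -0.003, -0.521], [-0.004, -1.0, -0.001]]
force: [10.6, 6.3, 16.0]
width: 0.0224
```

Request:
servo_tool:
  deltas:
    - [0.5,0,0,0,2.2,5,255]
    - [0.5,0,0,0,2.2,9,255]
    - [0.5,0,0,0,2.2,9,255]
    - [0,0,0,0,0,8,255]
    - [0,0,0,0,-15,8,255]
    - [0,0,0,0,-45,8,255]
    - [0,0,0,0,-45,8,255]
    - [0,0,0,0,-45,8,255]

```text
clock: 13.05
tool_pos: [0.429, 0.2431, 0.2655]
tool_rot: [[-0.521, 0.002, -0.854], [0.854, -0.003, -0.521], [-0.004, -1.0, -0.0]]
force: [-0.4, -0.9, -3.0]
width: 0.0225
```

Run:
```python
from h import *
p=case(-.018,.05);print(p)
plan([*p,.20],99.3)
```

```text
[ 0.4953 -0.1842]
t 13.05 from [0.429  0.2431 0.2655] w 0.0225 F [-0.4 -0.9 -3. ]
 row [ 0.1 22.1 -0.2] [-399.1   67.1  165.8]
```

Request:
servo_tool:
  deltas:
    - [0,3,0,-25,0,10,255]
    - [0,6,0,-65,0,27,255]
    - [0,9,0,-110,0,45,255]
    - [0,12,0,-155,0,64,255]
    - [0,15,0,-200,5,83,255]
    - [0,18,0,-245,15,102,255]
    - [0,20,0,-290,25,120,255]
    - [0,22,0,-335,40,139,255]
    - [0,22,0,-375,55,156,255]
    - [0,22,0,-399,67,166,255]

```text
clock: 14.3
tool_pos: [0.4946, -0.186, 0.198]
tool_rot: [[-0.161, 0.0, -0.987], [0.987, -0.002, -0.161], [-0.002, -1.0, 0.0]]
force: [0.4, -0.2, -3.1]
width: 0.0227
```

Request:
servo_tool:
  deltas:
    - [0,0,0,0,0,0,255]
    - [0,0,0,0,0,0,255]

```text
clock: 14.55
tool_pos: [0.4941, -0.1855, 0.1972]
tool_rot: [[-0.161, -0.002, -0.987], [0.987, -0.001, -0.161], [-0.001, -1.0, 0.002]]
force: [0.7, 0.6, -3.2]
width: 0.0226
```

Run:
```python
from h import *
p=case(-.018,.05)
plan([*p,.12],99.3)
T=camera("top");S=camera("scene")
i=np.hstack([cv2.resize(T[130:270,310:450],(400,400)),cv2.resize(S[160:300,200:340],(400,400))]);cv2.imwrite("pics/p1.png",i[:,:,::-1])
# block grip axis relative to tool: sole corners predicted in scene if perfectly held
```

```text
t 14.55 from [ 0.4941 -0.1855  0.1972] w 0.0226 F [ 0.7  0.6 -3.2]
 row [-0.1 -0.  -0.1] [ 1.1 77.1 -1.5]
```

View pics/p1.png

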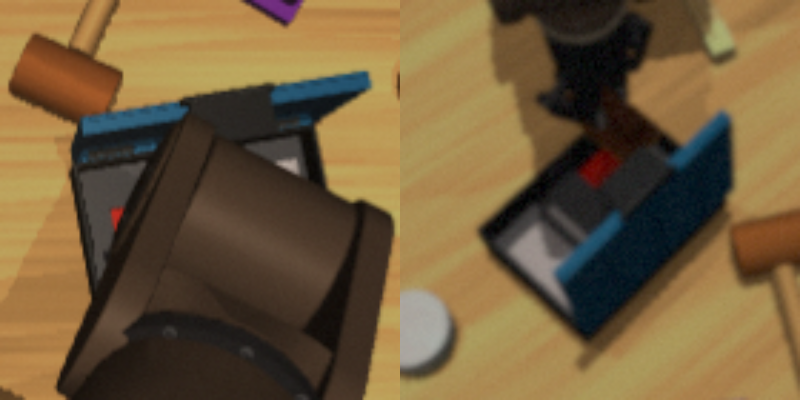

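Run:
```python
from h import *
c=np.array([.4941,-.1855])
P=[[*(c+x*CX+y*CYv),z] for z in(.1536,.1696) for x,y in((.05,.025),(.05,-.025),(-.05,-.025))]
print(((proj("scene",P)-[200,160])*400/140+[400,0]).round(0).tolist())
```

```text
[[662.0, 133.0], [627.0, 166.0], [558.0, 108.0], [661.0, 125.0], [625.0, 159.0], [555.0, 100.0]]
```

Request:
servo_tool:
  deltas:
    - [0,0,0,1.1,30,-1.5,255]
    - [0,0,0,1.1,70,-1.5,255]
    - [0,0,0,1.1,100,-1.5,255]
    - [0,0,0,1.1,117,-1.5,255]
    - [0,0,0,1.1,117,-1.5,255]
    - [0,0,0,1.1,117,-1.5,255]

```text
clock: 15.4
tool_pos: [0.4962, -0.1838, 0.0819]
tool_rot: [[-0.163, 0.001, -0.987], [0.987, -0.003, -0.163], [-0.003, -1.0, -0.001]]
force: [-0.4, -0.2, -2.9]
width: 0.0225
```

Request:
servo_tool:
  deltas:
    - [0,0,0,-0.2,8,1,255]
    - [0,0,0,-0.2,15,1,255]
    - [0,0,0,-0.2,21,1,255]
    - [0,0,0,-0.2,26,1,255]
    - [0,0,0,-0.2,30,1,255]
    - [0,0,0,-0.2,32,1,255]
    - [0,0,0,-0.2,33,1,255]
    - [0,0,0,-0.2,33,1,255]

```text
clock: 16.4
tool_pos: [0.4953, -0.1843, 0.0489]
tool_rot: [[-0.163, 0.001, -0.987], [0.987, -0.003, -0.163], [-0.003, -1.0, -0.001]]
force: [-0.4, -1.0, -2.7]
width: 0.0223
```

Request:
servo_tool:
  deltas:
    - [0,0,0,0,1.5,0,255]
    - [0,0,0,0,1.5,0,255]

```text
clock: 16.65
tool_pos: [0.4954, -0.1843, 0.0476]
tool_rot: [[-0.163, 0.001, -0.987], [0.987, -0.003, -0.163], [-0.003, -1.0, -0.001]]
force: [-0.9, -0.7, 0.4]
width: 0.0229
```

It is seated at exactly the predicted height, so I'll release and lift.

Request:
servo_tool:
  deltas:
    - [0,0,0,0,0,0,160]
    - [0,0,0,0,0,0,110]
    - [0,0,0,0,0,0,100]
    - [0,0,0,0,0,0,100]
    - [0,0,0,0,-10,0,100]
    - [0,0,0,0,-40,0,100]
    - [0,0,0,0,-90,0,100]
    - [0,0,0,0,-150,0,255]
    - [0,0,0,0,-205,0,255]
    - [0,0,0,0,-245,0,255]

```text
clock: 17.9
tool_pos: [0.4948, -0.1835, 0.296]
tool_rot: [[-0.163, 0.004, -0.987], [0.987, -0.004, -0.163], [-0.005, -1.0, -0.003]]
force: [0.3, 0.0, -0.4]
width: 0.0005
```

Run:
```python
from h import *
hx=.08
for th in(100,90,75,60,45,30,15,5):
    t=np.radians(th);r=.14
    print(th,"face pt case x,z",round(hx-r*np.cos(t)+.014*np.sin(t),4),round(.06+r*np.sin(t)+.014*np.cos(t),4))
plan([*case(.15,.0),.31],99.3)
T=camera("top");S=camera("scene")
i=np.hstack([cv2.resize(T[130:270,310:450],(400,400)),cv2.resize(S[160:300,200:340],(400,400))]);cv2.imwrite("pics/p2.png",i[:,:,::-1])
```

```text
100 face pt case x,z 0.1181 0.1954
90 face pt case x,z 0.094 0.2
75 face pt case x,z 0.0573 0.1989
60 face pt case x,z 0.0221 0.1882
45 face pt case x,z -0.0091 0.1689
30 face pt case x,z -0.0342 0.1421
15 face pt case x,z -0.0516 0.1098
5 face pt case x,z -0.0582 0.0861
t 17.9 from [ 0.4948 -0.1835  0.296 ] w 0.0005 F [ 0.3  0.  -0.4]
 row [ 0.2  0.1 -0.3] [ -51.1  -13.2 -168.3]
```

View pics/p2.png

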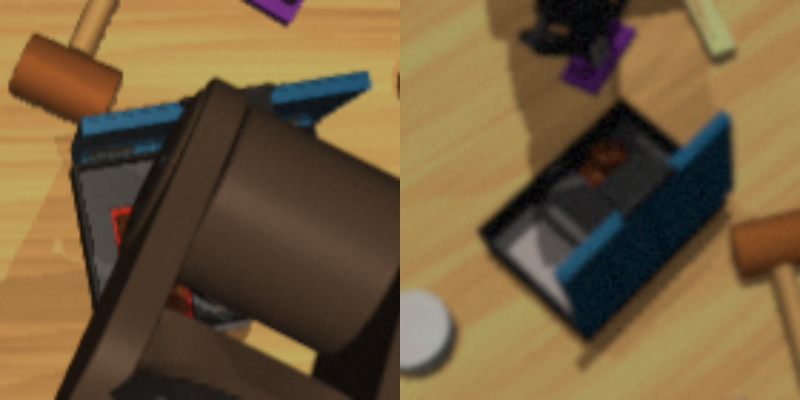

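The block sits in its pocket with red margins showing around it, and the lid is about upright. I'll go over the lid to behind it, with the fingers shut.

Request:
servo_tool:
  deltas:
    - [0,0,0,-12,-14,-40,255]
    - [0,0,0,-25,-14,-85,255]
    - [0,0,0,-38,-14,-130,255]
    - [0,0,0,-51,-14,-168,255]
    - [0,0,0,-51,-14,-168,255]
    - [0,0,0,-51,25,-168,255]
    - [0,0,0,-51,71,-168,255]
    - [0,0,0,-51,71,-168,255]
    - [0,0,0,-51,71,-168,255]

```text
clock: 19.12
tool_pos: [0.6706, -0.2075, 0.2301]
tool_rot: [[-0.163, 0.01, -0.987], [0.987, -0.007, -0.163], [-0.009, -1.0, -0.009]]
force: [-0.3, 0.2, 1.1]
width: 0.0
```

Run:
```python
from h import *
s=sense();p=np.array(s["tool_pos"]);print(p,s["force"],"case",(p[:2]-CO)@CX,(p[:2]-CO)@CYv);plan([*case(.12,0),.226],99.3)
R=np.array(s["tool_rot"])
th=[95,90,85,80,75,70,65,60,55,50,45,40,35,30,25,20,15,10,6]
for t in th:
    a=np.radians(t);r=.142+.015*(90-t)/85
    x=.08-r*np.cos(a)+.014*np.sin(a)+.011;z=.06+r*np.sin(a)+.014*np.cos(a)+.022
    d=1000*R.T@(np.array([*case(x,0),z])-p);print(t,d.round(0),round(x,3),round(z,3))
T=camera("top");S=camera("scene")
i=np.hstack([cv2.resize(T[130:270,310:450],(400,400)),cv2.resize(S[160:300,200:340],(400,400))]);cv2.imwrite("pics/p3.png",i[:,:,::-1])
```

```text
[ 0.6706285  -0.20753344  0.23006767] [-0.29718457  0.22832756  1.12264361] case 0.15125315571393005 -0.0013604904147910823
t 19.12 from [ 0.6706 -0.2075  0.2301] w 0.0 F [-0.3  0.2  1.1]
 row [ 0.5  0.1 -0.5] [ 1.4  3.8 31.3]
95 [ 1.  8. 34.] 0.117 0.221
90 [ 1.  6. 46.] 0.105 0.224
85 [ 1.  4. 59.] 0.092 0.226
80 [ 1.  3. 71.] 0.08 0.226
75 [ 2.  4. 84.] 0.067 0.225
70 [ 2.  6. 97.] 0.054 0.224
65 [  2.   8. 110.] 0.042 0.221
60 [  2.  12. 122.] 0.029 0.217
55 [  2.  17. 134.] 0.017 0.211
50 [  2.  24. 146.] 0.006 0.205
45 [  2.  31. 157.] -0.005 0.198
40 [  2.  39. 167.] -0.016 0.19
35 [  2.  48. 177.] -0.025 0.18
30 [  2.  58. 186.] -0.034 0.17
25 [  2.  69. 194.] -0.042 0.16
20 [  2.  80. 201.] -0.049 0.148
15 [  2.  93. 207.] -0.055 0.136
10 [  3. 105. 212.] -0.06 0.123
6 [  3. 116. 216.] -0.064 0.112
```

View pics/p3.png

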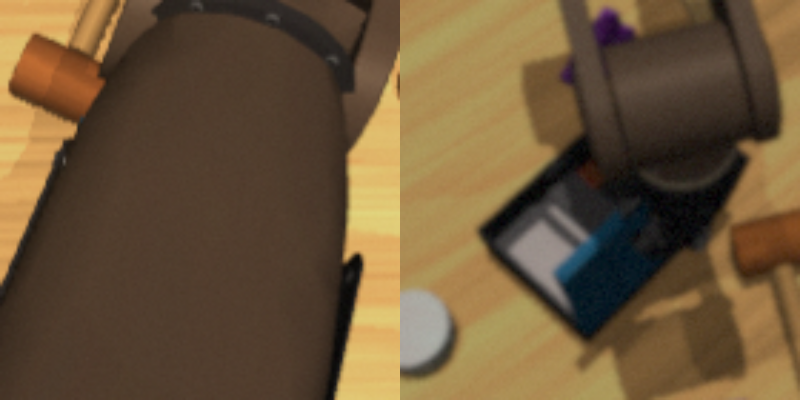

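The lid is still upright and the fingers are behind its middle. I'll swing it over along the arc.

Request:
servo_tool:
  deltas:
    - [0.2,0,-0.2,1,4,12,255]
    - [0.5,0,-0.5,1,7,24,255]
    - [0.5,0,-0.5,1,7,34,255]
    - [0.5,0,-0.5,1,6,42,255]
    - [0.5,0,-0.5,1,5,51,255]
    - [0.5,0,-0.5,1,4,59,255]
    - [0.5,0,-0.5,1,3,68,255]
    - [0.5,0,-0.5,2,4,77,255]
    - [0.5,0,-0.5,2,5,87,255]
    - [0.5,0,-0.5,2,6,97,255]

```text
clock: 20.48
tool_pos: [0.5742, -0.2214, 0.2234]
tool_rot: [[-0.163, 0.001, -0.987], [0.987, -0.0, -0.163], [-0.001, -1.0, -0.001]]
force: [2.5, 0.3, -0.4]
width: 0.0
```

Run:
```python
from h import *
s=sense();p=np.array(s["tool_pos"]);print(s["force"],"case",(p[:2]-CO)@CX,(p[:2]-CO)@CYv,p[2]);plan([*p],99.3)
R=np.array(s["tool_rot"])
th=[65,60,55,50,45,40,35,30,25,20,15,10,6]
for t in th:
    a=np.radians(t);r=.142+.015*(90-t)/85
    x=.08-r*np.cos(a)+.014*np.sin(a)+.011;z=.06+r*np.sin(a)+.014*np.cos(a)+.022
    d=1000*R.T@(np.array([*case(x,0),z])-p);print(t,d.round(0))
```

```text
[ 2.53378417  0.33360582 -0.43919209] case 0.053820273683433194 0.0005180526000537807 0.2234371967878221
t 20.48 from [ 0.5742 -0.2214  0.2234] w 0.0 F [ 2.5  0.3 -0.4]
 row [ 0.1  0.1 -0. ] [0. 0. 0.]
65 [-1.  3. 12.]
60 [-0.  7. 24.]
55 [-0. 12. 36.]
50 [-0. 18. 48.]
45 [-0. 25. 59.]
40 [-0. 34. 69.]
35 [-0. 43. 79.]
30 [-0. 53. 88.]
25 [-0. 64. 96.]
20 [ -0.  75. 103.]
15 [ -0.  88. 109.]
10 [ -0. 100. 114.]
6 [ -0. 111. 117.]
```

The 2.5 N of contact force is what the hinge should need, so the lid is moving with the fingers. I'll continue.

Request:
servo_tool:
  deltas:
    - [0,0,0,0,3,12,255]
    - [0,0,0,0,7,24,255]
    - [0,0,0,0,12,36,255]
    - [0,0,0,0,18,48,255]
    - [0,0,0,0,25,59,255]
    - [0,0,0,0,34,69,255]
    - [0,0,0,0,43,79,255]
    - [0,0,0,0,53,88,255]
    - [0,0,0,0,64,96,255]
    - [0,0,0,0,70,100,255]

```text
clock: 21.72
tool_pos: [0.4749, -0.2377, 0.1525]
tool_rot: [[-0.163, 0.0, -0.987], [0.987, 0.0, -0.163], [0.0, -1.0, -0.0]]
force: [1.0, 1.0, 0.8]
width: -0.0
```

Run:
```python
from h import *
s=sense();p=np.array(s["tool_pos"]);print(s["force"],"case",(p[:2]-CO)@CX,(p[:2]-CO)@CYv,p[2]);plan([*p],99.3)
R=np.array(s["tool_rot"])
th=[20,15,10,6,4,2,0]
for t in th:
    a=np.radians(t);r=.142+.015*(90-t)/85
    x=.08-r*np.cos(a)+.014*np.sin(a)+.011;z=.06+r*np.sin(a)+.014*np.cos(a)+.022
    d=1000*R.T@(np.array([*case(x,0),z])-p);print(t,d.round(0))
S=camera("scene");cv2.imwrite("pics/l1.png",cv2.resize(S[160:300,200:340],(500,500))[:,:,::-1])
```

```text
[0.97549722 0.99651223 0.83731481] case -0.046745020275307206 0.00045912973993127246 0.15246483657900778
t 21.73 from [ 0.4749 -0.2377  0.1525] w -0.0 F [1.  1.  0.8]
 row [0.  0.1 0. ] [0. 0. 0.]
20 [-0.  5.  3.]
15 [-0. 17.  9.]
10 [-0. 30. 14.]
6 [-0. 40. 17.]
4 [-0. 46. 18.]
2 [-0. 51. 19.]
0 [-0. 56. 20.]
```

Request:
servo_tool:
  deltas:
    - [0,0,0,0,6,4,255]
    - [0,0,0,0,12,7,255]
    - [0,0,0,0,18,10,255]
    - [0,0,0,0,24,12,255]
    - [0,0,0,0,30,14,255]
    - [0,0,0,0,35,16,255]
    - [0,0,0,0,39,17,255]
    - [0,0,0,0,39,17,255]

```text
clock: 22.78
tool_pos: [0.4576, -0.2403, 0.1127]
tool_rot: [[-0.163, -0.001, -0.987], [0.987, 0.001, -0.163], [0.001, -1.0, 0.001]]
force: [-0.8, 0.3, 0.4]
width: 0.0
```

Request:
servo_tool:
  deltas:
    - [0,0,0,0,2,0.5,255]
    - [0,0,0,0,4,1,255]
    - [0,0,0,0,4,1,255]

```text
clock: 23.15
tool_pos: [0.4565, -0.2404, 0.1086]
tool_rot: [[-0.163, -0.001, -0.987], [0.987, 0.001, -0.163], [0.001, -1.0, 0.001]]
force: [0.2, -0.2, 0.6]
width: -0.0004
```

Request:
servo_tool:
  deltas:
    - [0,0,0,0,1.5,0.5,255]
    - [0,0,0,0,3,1,255]
    - [0,0,0,0,3,1,255]

```text
clock: 23.52
tool_pos: [0.4554, -0.2406, 0.1055]
tool_rot: [[-0.163, -0.002, -0.987], [0.987, 0.001, -0.163], [0.002, -1.0, 0.001]]
force: [-0.9, -0.3, 0.4]
width: 0.0004
```

The force is near zero at this height, which I didn't expect, so I'll look.

Run:
```python
from h import *
S2=camera("scene");S=cv2.imread("pics/l1.png")[:,:,::-1]
i=np.hstack([cv2.resize(S,(400,400)),cv2.resize(S2[160:300,200:340],(400,400))]);cv2.imwrite("pics/l2.png",i[:,:,::-1])
```

```text
(no output)
```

View pics/l2.png

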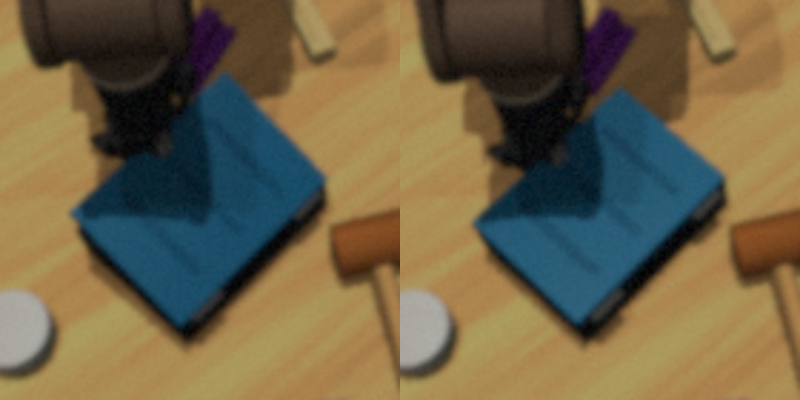

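The lid is over and nearly down, lying under the fingertips. I'll press on in small steps.

Request:
servo_tool:
  deltas:
    - [0,0,0,0,1,0,255]
    - [0,0,0,0,2,0,255]
    - [0,0,0,0,2,0,255]

```text
clock: 23.95
tool_pos: [0.4554, -0.2406, 0.1034]
tool_rot: [[-0.163, -0.002, -0.987], [0.987, 0.001, -0.163], [0.002, -1.0, 0.002]]
force: [0.3, 0.2, -0.5]
width: 0.0003
```

Request:
servo_tool:
  deltas:
    - [0,0,0,0,1,0,255]
    - [0,0,0,0,2,0,255]
    - [0,0,0,0,2,0,255]

```text
clock: 24.32
tool_pos: [0.4554, -0.2405, 0.1013]
tool_rot: [[-0.163, -0.002, -0.987], [0.987, 0.001, -0.163], [0.002, -1.0, 0.002]]
force: [-0.5, 0.4, -0.7]
width: -0.0003
```

Request:
servo_tool:
  deltas:
    - [0,0,0,0,1,0,255]
    - [0,0,0,0,2,0,255]
    - [0,0,0,0,2,0,255]

```text
clock: 24.7
tool_pos: [0.4554, -0.2405, 0.0993]
tool_rot: [[-0.163, -0.002, -0.987], [0.987, 0.001, -0.163], [0.002, -1.0, 0.002]]
force: [0.1, 0.1, 0.2]
width: -0.0001
```

Request:
servo_tool:
  deltas:
    - [0,0,0,0,1,0,255]
    - [0,0,0,0,2,0,255]
    - [0,0,0,0,2,0,255]

```text
clock: 25.08
tool_pos: [0.4554, -0.2405, 0.0972]
tool_rot: [[-0.163, -0.002, -0.987], [0.987, 0.002, -0.163], [0.002, -1.0, 0.002]]
force: [-0.1, -0.9, -0.0]
width: -0.0001
```

Run:
```python
from h import *
for th in(0,2,4,8,12):
    a=np.radians(th);x=.08-.16*np.cos(a)+.014*np.sin(a);z=.06+.16*np.sin(a)+.014*np.cos(a)
    q=proj("scene",[[*case(x,y),z] for y in(-.11,.11)]);print(th,((q-[200,160])*400/140+[400,0]).round(0).tolist())
S=camera("scene")
cs,m=blobs(S,(95,90,40),(112,255,255),(200,160,345,300))
c=max(cs,key=cv2.contourArea);h=cv2.convexHull(c)[:,0]
print(((h-[200,160])*400/140+[400,0]).round(0).tolist())
```

```text
0 [[472.0, 223.0], [619.0, 87.0]]
2 [[471.0, 221.0], [619.0, 85.0]]
4 [[470.0, 219.0], [619.0, 83.0]]
8 [[469.0, 216.0], [619.0, 79.0]]
12 [[468.0, 214.0], [620.0, 75.0]]
[[623.0, 94.0], [634.0, 103.0], [649.0, 114.0], [711.0, 169.0], [720.0, 177.0], [720.0, 183.0], [586.0, 317.0], [577.0, 323.0], [571.0, 323.0], [523.0, 277.0], [489.0, 243.0], [480.0, 231.0], [477.0, 226.0], [477.0, 223.0], [531.0, 171.0], [580.0, 126.0], [606.0, 103.0], [617.0, 94.0]]
```

Request:
servo_tool:
  deltas:
    - [0,0,0,0,1,0,255]
    - [0,0,0,0,2,0,255]
    - [0,0,0,0,2,0,255]

```text
clock: 25.5
tool_pos: [0.4554, -0.2406, 0.096]
tool_rot: [[-0.163, -0.001, -0.987], [0.987, 0.001, -0.163], [0.001, -1.0, 0.001]]
force: [-2.6, 2.1, 13.3]
width: 0.0001
```

Request:
servo_tool:
  deltas:
    - [0,0,0,0,1,0,255]
    - [0,0,0,0,1.5,0,255]
    - [0,0,0,0,1.5,0,255]

```text
clock: 25.88
tool_pos: [0.4554, -0.2406, 0.0958]
tool_rot: [[-0.163, -0.001, -0.987], [0.987, 0.001, -0.163], [0.001, -1.0, 0.001]]
force: [-4.8, 3.1, 22.1]
width: 0.0002
```

The lid face is a hard stop at 74 mm, its shut height, and 22 N moves it no further. I'll back off and verify.

Request:
servo_tool:
  deltas:
    - [0,0,0,0,-10,0,255]
    - [0,0,0,0,-50,0,255]
    - [0,0,0,0,-110,0,255]
    - [0,0,0,-40,-170,0,255]
    - [0,0,0,-90,-190,0,255]
    - [0,0,0,-145,-190,0,255]
    - [0,0,0,-200,-190,0,255]
    - [0,0,0,-250,-190,0,255]
    - [0,0,0,-250,-190,0,255]

```text
clock: 27.0
tool_pos: [0.4957, -0.4901, 0.2844]
tool_rot: [[-0.16, -0.001, -0.987], [0.987, 0.001, -0.16], [0.001, -1.0, 0.001]]
force: [-0.3, 0.3, -0.2]
width: 0.0
```

Run:
```python
from h import *
s=sense();print(s["clock"],s["tool_pos"],s["force"])
S=camera("scene");T=camera("top");S0=np.load("pics/scene0.npy");T0=np.load("pics/top0.npy")
i=np.vstack([np.hstack([T[50:290,200:500],S[140:380,150:450]])]);cv2.imwrite("pics/f.png",cv2.resize(i,(800,320))[:,:,::-1])
cs,m=blobs(S,(95,90,40),(112,255,255),(200,160,345,300));c=max(cs,key=cv2.contourArea);h=cv2.convexHull(c)[:,0]
print(h.tolist());print(proj("scene",[[*case(x,y),.074] for x,y in((-.08,-.11),(-.08,.11),(.08,.11),(.08,-.11))]).round(1).tolist())
for lo,hi in(((130,80,30),(160,255,255)),):
    for A,B,n in((T0,T,"top"),(S0,S,"scene")):
        print(n,[[cv2.minAreaRect(c)[0] for c in blobs(X,lo,hi,(0,0,640,400))[0]] for X in(A,B)])
```

```text
27.0 [ 0.4957224  -0.4900733   0.28442102] [-0.25046691  0.32189576 -0.22042589]
[[277, 193], [292, 205], [309, 219], [312, 222], [312, 223], [311, 225], [293, 244], [285, 252], [263, 273], [260, 273], [245, 259], [231, 245], [228, 241], [227, 239], [227, 238], [244, 220], [253, 211], [274, 194], [276, 193]]
[[225.1, 238.0], [276.8, 190.5], [313.8, 220.3], [262.0, 272.3]]
top [[(335.300048828125, 285.60003662109375), (399.32354736328125, 121.29411315917969)], [(335.0000305175781, 285.50006103515625), (399.32354736328125, 121.29411315917969)]]
scene [[(304.861572265625, 310.892333984375), (268.6153564453125, 177.57691955566406)], [(304.861572265625, 310.892333984375), (268.9999694824219, 178.0)]]
```

View pics/f.png

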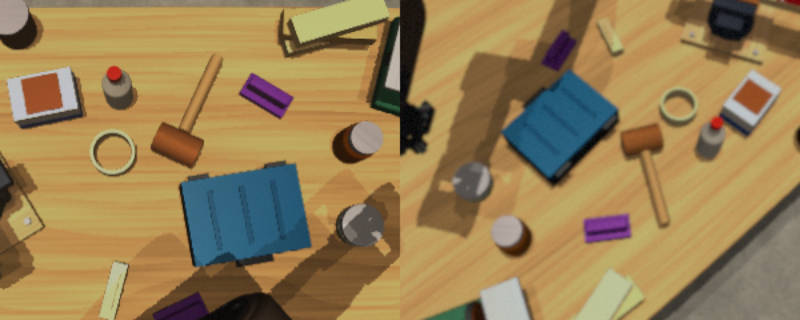

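```bash
python3 -c "
from rig import *
print(close_job())"
```

```text
the job is handed in; nothing more can be done
None
```

I rubbed the bat's face, put the block in its red-floored pocket and shut the lid. I handed the job in at about 27 s of the 72 s allowed, with the arm clear of everything.

- **Stroke:** The block's centre went from +42 mm to about -130 mm on the bat's centre line, so the sole covered the willow from the label edge to the toe. Pressure was about 10 N on contact, 12 N at the start of the rub and about 17–20 N after that. The tool leaned by up to 0.7° mid-stroke; I corrected that before the toe.
- **Block in the case:** It touched the pocket floor at exactly the expected height, and a picture before closing showed it in place with red margins around it.
- **Lid:** The last pictures match the lid's fully shut position to about 2 pixels. The fingertips met a hard stop at 74 mm, the shut height, and 22 N moved it no further.
- **Surroundings:** The purple look-alikes are where they were to within half a pixel. The other bystanders that I could see in the last picture look unmoved, but I did not measure them.

**One check disagreed:** I never saw the catch's roughly 13 N resistance in the force readings. The lid was ahead of the fingers near the end of the swing and was already at its shut position before my final press. So I did not observe the snap itself, and I infer that the catch is engaged from the shut height and the hard stop.

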